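# Knock the stuck cartridge out of a drain valve

### The arm

A 6-joint arm with a two-finger parallel gripper is mounted at the origin on the work surface. World frame = base frame: x ahead of the robot, y to its left, z up, the work surface at z = 0. Lengths are in m, angles in degrees, forces in N, time in s.
With the tool pointing down it reaches from about 0.325 to 0.85 m from the base axis. Payload 15.5 kg.
Tool frame: the origin (TCP) lies at the very end of the fingers, on their centre line; the grasp point (between the pads) lies arm.grip_depth behind it (arm.grip_depth is the distance from the TCP to the grasp point, in m); z points along the fingers, y is the direction in which the jaws open and shut (so a half turn about z gives the same grasp; the last joint's range is limited). The gripper opens to 91 mm and grips with 3 to 60 N. Pads are 32 mm wide; open, the fingers measure 118 mm over their backs; the gripper's body (76 mm by 178 mm) begins 60 mm behind the grasp point.
Start: joints at [-74.456, 28.281, 77.091, -0, 74.628, -5.472], TCP at [0.224, -0.583, 0.214] pointing down, gripper open.
Joint ranges: [-166.48, 166.48], [-47.26, 123.95], [12.59, 153.08], [-70.14, 250.14], [6.76, 159.57], [-176.63, 176.63]. Speed limits (degrees/s): [108.29, 108.29, 147.25, 172.46, 172.46, 172.46].

### API

Orientations are given as a 3x3 rotation matrix whose columns are the frame's x, y, z axes.
In Python, from rig import arm gives the robot as it stands. Calls block until the motion is done:
- arm.move_to(position, orientation): joint-space move of the TCP to a pose.
- arm.move_l(position, orientation=None, feed=0.15): straight line of the TCP; orientation=None keeps the orientation; feed is the mean speed in m/s.
- arm.move_joints(angles): joint-space move.
- arm.grip(opening): finger opening in m; the grip force is fixed at half the most; returns when the fingers have stopped.
- arm.sleep(seconds).
- arm.solve_ik(position, orientation): joint angles nearest the present ones, or None.
- arm.snapshot(name): name is "scene" or "top"; returns the picture (420x560x3 uint8, red, green, blue); there is no depth.
- arm.get_calibration(name): a dict with "intrinsics" (3x3 intrinsics, pixels), "cam_to_world" (4x4, takes a point from camera to world coordinates). Camera axes: x right, y down, z forward; pixel columns grow to the right and rows downward; lengths in m; the calibration is good to about 2 mm. A picture is of the moment at which its call begins. get_calibration takes no time and is no camera call.
A pose or a line that the arm cannot do raises arm.Unreachable and nothing moves.
- arm.sign_off(): hands the job in, once; it reports no verdict.
Readings, each from a call of its own:
- arm.current_t(): time.
- arm.current_joint_positions(): joint angles.
- arm.current_dq(): joint speeds.
- arm.current_tau(): joint torques, N m.
- arm.current_ee_pos(): TCP position.
- arm.current_tool_rot(): TCP orientation.
- arm.current_force(): force on the tool from outside, world axes, zero at the start.
- arm.current_torque(): the same for the moment, N m.
- arm.current_width(): finger opening in m.
Only numpy, scipy, OpenCV 4.12 (cv2) and the standard library are available. Lean on these libraries where they do the work, as an engineer would, in place of code of your own. Each camera call takes 0.05 s, during which the arm holds its last target. There are 200 camera calls.

### The job

The brass cartridge is stuck in the recess of the grey drain valve body. Set the valve body upright over the post of the knock-out stand, hole down, and press it down by feel, never with more than 30 N, until it sits on the post's shoulder and the cartridge has been poked up out of its clips; leave the body sitting there, then lift the cartridge out and stand it upright on the floor of the parts tray. Leave the other things on the table where they are.

Things in the scene. Friction and masses are not known exactly. Their poses are not given: they have to be found in the camera images.
- valve_mid (a point): Centre (half-way up) of the loose grey plastic valve body, a square block 46 x 46 mm, 50 mm tall, standing on the table, 0.25 to 0.4 kg, z up. Two round pipe stubs (26 mm across, axis 22 mm above the underside) stick out 14 mm on its +x and -x sides, so take it across its plain flat sides, fingers closing along its y axis. The cartridge is in its top.
- valve_hole (a point): Centre of the mouth of the access hole in the valve body's underside, 25 mm below valve_mid. The hole, 15 mm in diameter, runs up on the body's axis through a 22 mm thick floor to the recess: round, 30 mm wide, 28 mm deep, open at the top, with the cartridge on its floor. Four spring clips in the recess wall, 6 to 18 mm above the recess floor, grip the cartridge.
- insert_mid (a point): Centre of the brass cartridge: solid cylinder 28 mm across, 26 mm tall, 60 g, z up. It starts on the recess floor, its top 2 mm below the body's top. It slides up under a push of 5 to 18 N from below; raised 18 mm it is clear of the clips, loose, and resists no more. With the body on the post's shoulder it is raised 21 mm and stands 19 mm proud.
- stand: Knock-out stand, fixed: origin on the table under the centre of its steel base 90 x 90 x 12 mm, z up. On its axis a 12 mm post with chamfered tip rises 43 mm above a shoulder, 28 mm wide, with a rubber ring (7 N/mm, 2 mm give) that the body's underside sits on. Their height varies and is not measured, look or feel: shoulder 26 to 56 mm above the table, tip 69 to 99 mm. Over 30 N harms it.
- tray: The parts tray, fixed: open aluminium tray 160 (x) x 120 (y) mm, 24 mm high, walls and floor 3 mm thick; origin at the centre of its underside. A brass nut lies in its +x, +y quarter, its centre 35 to 55 mm from the tray's centre along x and 20 to 35 mm along y; the rest of the floor is free.
- nut: Bystander: a loose brass ring nut, 32 mm across, 12 mm tall, lying in the tray; origin under its centre.
- bottle: Bystander: white plastic bottle, 66 mm across, 210 mm tall; origin under its centre.
- jar: Bystander: white jar, 76 mm across, 100 mm tall; origin under its centre.
- tape: Bystander: roll of paper tape lying flat, 96 mm across, 45 mm tall; origin under its centre.
- union: Bystander: grey plastic pipe union standing upright, round, 42 mm across, 62 mm tall; origin under its centre.
- screwdriver: Bystander: screwdriver 170 mm long lying along its own x axis, which points across the table near the robot.
- wrench: Bystander: wrench 200 mm long lying along its own x axis.
- brush: Bystander: brush 220 mm long lying along its own x axis.
There are look-alikes about, which are no part of the job. Leave any orange look-alike of the part that bears valve_mid alone.

How it is judged:
By the outcome, as a careful person would: the job done as asked, in the order asked, and still so for the second after the job is handed in, with the robot touching nothing.
It also fails if it takes over 72 s, if anything falls off the work surface, if the arm or the gripper's body presses on something with over 40 N, if the wrist force passes 120 N, or if a joint passes its speed limit or range.

## Working session

There is one attempt and no reset: what is moved stays moved. The work goes in short steps, each a Python script; the robot and the scene stay as the last script left them, time stands still between calls to the robot, and variables do not carry over. Pictures are saved under pics/ and viewed, about 8 in all and at most 12, crops included, and the job is handed in when it is done.

```bash
mkdir -p pics; ls; python3 - <<'E'
from rig import arm
import cv2,numpy as np
for n in("scene","top"):
    im=arm.snapshot(n); cv2.imwrite(f"pics/{n}0.png",im[:,:,::-1])
    c=arm.get_calibration(n); print(n,np.round(c["intrinsics"],1).tolist(),np.round(c["cam_to_world"],3).tolist())
print(arm.grip_depth,arm.current_t(),arm.current_force())
a=cv2.imread("pics/scene0.png");b=cv2.imread("pics/top0.png")
E
```

```text
pics
scene [[434.7, 0.0, 274.5], [0.0, 434.7, 213.0], [0.0, 0.0, 1.0]] [[0.168, 0.815, -0.555, 1.172], [0.986, -0.147, 0.084, -0.068], [-0.013, -0.561, -0.828, 0.96], [0.0, 0.0, 0.0, 1.0]]
top [[409.5, 0.0, 281.5], [0.0, 409.5, 203.7], [0.0, 0.0, 1.0]] [[0.023, -0.988, 0.152, 0.417], [-1.0, -0.023, 0.003, 0.003], [0.001, -0.152, -0.988, 1.073], [0.0, 0.0, 0.0, 1.0]]
0.0188 0.1 [ 0.66092515 -0.24756176  0.04158076]
```

View pics/scene0.png

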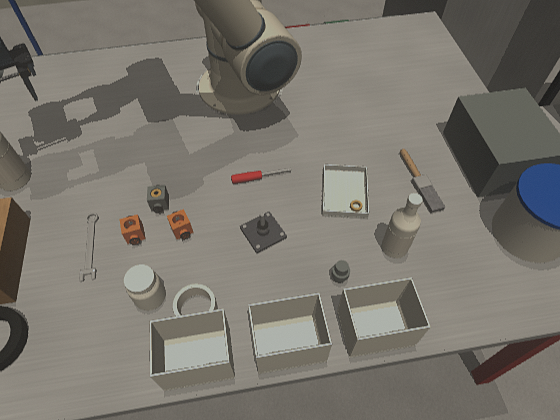

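View pics/top0.png

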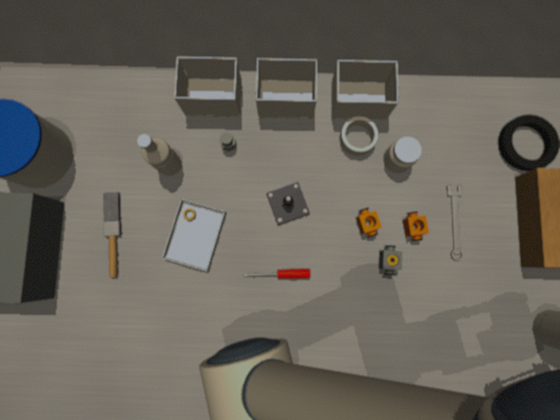

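Scene view: the grey body with the brass centre is at (157,197) and in the top view at (391,260). The orange look-alikes are at top (369,222) and (417,226). The grey union at top (228,142) is round and has no brass. So the grey block with stubs and a brass centre is the target. The stand is at top (288,203) and the tray at top (195,236). I'll confirm with an enlarged crop.

```bash
cat > h.py <<'E'
import cv2,numpy as np
from rig import arm
def ray(n,uv):
    c=arm.get_calibration(n);T=np.array(c["cam_to_world"]);d=T[:3,:3]@np.linalg.solve(np.array(c["intrinsics"]),[uv[0],uv[1],1.])
    return T[:3,3],d/np.linalg.norm(d)
def onz(n,uv,z):
    o,d=ray(n,uv);return o+d*(z-o[2])/d[2]
def two(a,b):
    """a: scene pixel, b: top pixel -> midpoint, gap"""
    o,d=ray("scene",a);p,e=ray("top",b)
    s=np.linalg.lstsq(np.c_[d,-e],p-o,rcond=None)[0]
    A=o+d*s[0];B=p+e*s[1];return (A+B)/2,np.linalg.norm(A-B)
def px(n,P):
    c=arm.get_calibration(n);T=np.array(c["cam_to_world"]);q=np.array(c["intrinsics"])@(T[:3,:3].T@(np.array(P)-T[:3,3]));return q[:2]/q[2]
def crop(im,u,v,w,h,k):
    return cv2.resize(im[v:v+h,u:u+w],None,fx=k,fy=k,interpolation=cv2.INTER_CUBIC)
def down(yaw):
    """tool down, jaw axis (y) at yaw degrees from world x"""
    t=np.radians(yaw);y=np.array([np.cos(t),np.sin(t),0]);z=np.array([0,0,-1.]);return np.c_[np.cross(y,z),y,z]
E
python3 - <<'E'
from h import *
s=cv2.imread("pics/scene0.png");t=cv2.imread("pics/top0.png")
A=np.hstack([crop(s,132,172,50,50,8),crop(t,366,235,50,50,8)]);B=np.hstack([crop(s,238,202,50,50,6),crop(t,263,178,50,50,6)])
B=cv2.copyMakeBorder(B,0,0,0,200,0)
A=cv2.resize(A,(600,300));B=B[:,:600]
cv2.imwrite("pics/crop.png",cv2.resize(np.vstack([A,B]),(600,600)))
# brass mask centroids
for n,im in(("scene",s),("top",t)):
    h=cv2.cvtColor(im,cv2.COLOR_BGR2HSV);m=cv2.inRange(h,(15,110,90),(32,255,255))
    k,l,st,c=cv2.connectedComponentsWithStats(m)
    print(n,[(c[i].round(1).tolist(),st[i,4]) for i in range(1,k) if st[i,4]>8])
E
```

```text
scene [([409.3, 157.8], np.int32(22)), ([155.6, 192.4], np.int32(52)), ([3.3, 215.9], np.int32(302)), ([356.1, 205.1], np.int32(47))]
top [([549.8, 214.6], np.int32(1901)), ([189.1, 214.1], np.int32(55)), ([369.5, 221.5], np.int32(321)), ([417.0, 224.7], np.int32(287)), ([112.1, 255.7], np.int32(261)), ([417.5, 237.5], np.int32(11)), ([392.1, 259.7], np.int32(100))]
```

View pics/crop.png

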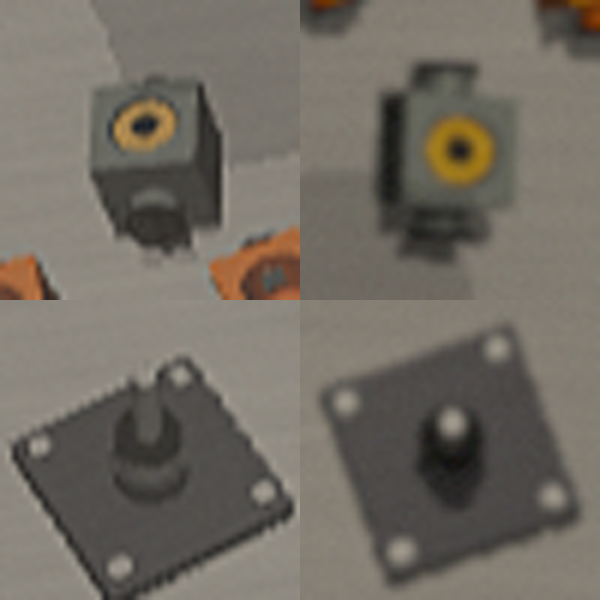

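```bash
python3 - <<'E'
from h import *
S=lambda u,v:((u+.5)/6-.5+238,(v-300+.5)/6-.5+202)
T=lambda u,v:((u-300+.5)/6-.5+263,(v-300+.5)/6-.5+178)
VS=lambda u,v:((u+.5)/6-.5+132,(v+.5)/6-.5+172)
VT=lambda u,v:((u-300+.5)/6-.5+366,(v+.5)/6-.5+235)
p=two(VS(146,125),VT(459,150));print("cart top",p)
print("valve mono z.048",onz("scene",VS(146,125),.048),onz("top",VT(459,150),.048))
for q in [VT(408,97),VT(517,101),VT(513,212),VT(404,203)]: print(" vtopcorner",onz("top",q,.05).round(4))
for q in [VS(94,88),VS(200,82),VS(195,162),VS(92,170)]: print(" vtopcorner s",onz("scene",q,.05).round(4))
a=np.array([onz("scene",S(*q),.012) for q in[(38,445),(181,376),(264,491),(120,567)]]);b=np.array([onz("top",T(*q),.012) for q in[(345,402),(496,348),(553,496),(401,551)]])
print("stand s",a.mean(0),"t",b.mean(0)); print(a.round(3).tolist(),b.round(3).tolist())
print("tip",two(S(149,383),T(452,420)))
for z in(.069,.084,.099):print(z,onz("scene",S(149,383),z)[:2],onz("top",T(452,420),z)[:2])
# tray corners by bright mask, nut
for n in("scene","top"):
    im=cv2.imread(f"pics/{n}0.png");r=(310,155,70,70) if n=="scene" else(155,195,80,85)
    c=im[r[1]:r[1]+r[3],r[0]:r[0]+r[2]];g=cv2.cvtColor(c,cv2.COLOR_BGR2GRAY);_,m=cv2.threshold(g,0,255,cv2.THRESH_OTSU)
    k=max(cv2.findContours(m,0,2)[0],key=cv2.contourArea);R=cv2.minAreaRect(k);bx=cv2.boxPoints(R)+[r[0],r[1]]
    print(n,"tray rim",[onz(n,q,.024).round(3).tolist() for q in bx],onz(n,bx.mean(0),.02).round(4))
print("nut",onz("scene",(356.1,205.1),.015),onz("top",(189.1,214.1),.015))
E
```

```text
cart top (array([ 0.44089691, -0.27145637,  0.04896194]), np.float64(0.000512660276633536))
valve mono z.048 [ 0.44019206 -0.27140889  0.048     ] [ 0.44090698 -0.27197917  0.048     ]
 vtopcorner [ 0.4621 -0.2507  0.05  ]
 vtopcorner [ 0.4615 -0.2958  0.05  ]
 vtopcorner [ 0.4161 -0.2932  0.05  ]
 vtopcorner [ 0.4187 -0.2484  0.05  ]
 vtopcorner s [ 0.417  -0.2933  0.05  ]
 vtopcorner s [ 0.422  -0.2469  0.05  ]
 vtopcorner s [ 0.4659 -0.2503  0.05  ]
 vtopcorner s [ 0.4622 -0.2945  0.05  ]
stand s [ 0.58142887 -0.0102291   0.012     ] t [ 0.58423634 -0.00975809  0.012     ]
[[0.561, -0.056, 0.012], [0.537, 0.01, 0.012], [0.601, 0.036, 0.012], [0.627, -0.03, 0.012]] [[0.604, 0.036, 0.012], [0.63, -0.03, 0.012], [0.564, -0.056, 0.012], [0.539, 0.01, 0.012]]
tip (array([ 0.58509489, -0.00949707,  0.08295023]), np.float64(0.0010245725649822592))
0.069 [ 0.57581766 -0.00804938] [ 0.58740759 -0.01018631]
0.084 [ 0.5858442  -0.00905755] [ 0.58486814 -0.00999352]
0.099 [ 0.59587074 -0.01006573] [ 0.58232869 -0.00980073]
scene tray rim [[0.562, 0.151, 0.024], [0.404, 0.192, 0.024], [0.431, 0.31, 0.024], [0.586, 0.261, 0.024]] [0.4959 0.229  0.02  ]
top tray rim [[0.434, 0.297, 0.024], [0.578, 0.262, 0.024], [0.548, 0.156, 0.024], [0.406, 0.193, 0.024]] [0.4909 0.2279 0.02  ]
nut [0.55115018 0.2452803  0.015     ] [0.54709535 0.24541198 0.015     ]
```

The grey block fits: its corners measure 45–46 mm at z = 0.05, and triangulating the cartridge top gives z = 0.049 (0.048 expected). The stand is at (0.584, -0.010) with its tip at about 0.083, so the shoulder is at about 0.040. The tray is at (0.493, 0.228), and the nut's local position (50, 30) mm is within its given range. Next I'll grasp and lift the body.

```bash
python3 - <<'E'
from h import *
x,y=.4405,-.2717
best=None
for yaw in(86.5,-93.5):
    q=arm.solve_ik([x,y,.12],down(yaw)); q2=arm.solve_ik([.584,-.01,.1],down(yaw)); print(yaw,q,q2)
    if q is not None and q2 is not None and (best is None or abs(q[5])+abs(q2[5])<best[0]): best=(abs(q[5])+abs(q2[5]),yaw)
yaw=best[1];print("yaw",yaw);R=down(yaw)
arm.move_to([x,y,.12],R);arm.move_l([x,y,.010],feed=.12)
print(arm.current_ee_pos(),arm.current_force())
arm.grip(0.0);print("w",arm.current_width(),arm.current_force())
arm.move_l([x,y,.16],feed=.15);arm.sleep(.3);print(arm.current_force(),arm.current_width())
arm.move_l([.584,-.0098,.16],feed=.2);arm.sleep(.3)
print(arm.current_force(),arm.current_torque(),arm.current_ee_pos(),arm.current_t())
im=[arm.snapshot(n)[:,:,::-1] for n in("scene","top")]
for n,i in zip(("scene","top"),im): cv2.imwrite(f"pics/{n}1.png",i)
cv2.imwrite("pics/hover.png",np.hstack([crop(im[0],213,140,100,120,4),crop(im[1],240,140,95,120,4)]))
E
```

```text
86.5 [-3.82789447e+01  2.66184904e+01  9.84794457e+01 -2.54444375e-14
  5.49020640e+01 -1.24778945e+02] [-6.83764170e+00  3.25686114e+01  9.01329687e+01 -2.54444375e-14
  5.72984199e+01 -9.33376417e+01]
-93.5 [-3.82789447e+01  2.66184904e+01  9.84794457e+01 -2.54444375e-14
  5.49020640e+01  5.52210553e+01] [-6.83764170e+00  3.25686114e+01  9.01329687e+01 -2.54444375e-14
  5.72984199e+01  8.66623583e+01]
yaw -93.5
[ 0.44079643 -0.27200211  0.01054717] [0.2242582  0.58755362 0.5081504 ]
w 0.04601069579783624 [-0.83442037 -0.44171447  1.35301581]
[ 0.1949112   0.72007244 -4.78906403] 0.046085077640998416
[-0.55262076  0.97384451 -5.65621833] [ 0.0154539   0.00530382 -0.01247183] [ 0.58389687 -0.01012422  0.16001911] 6.7667
```

View pics/hover.png

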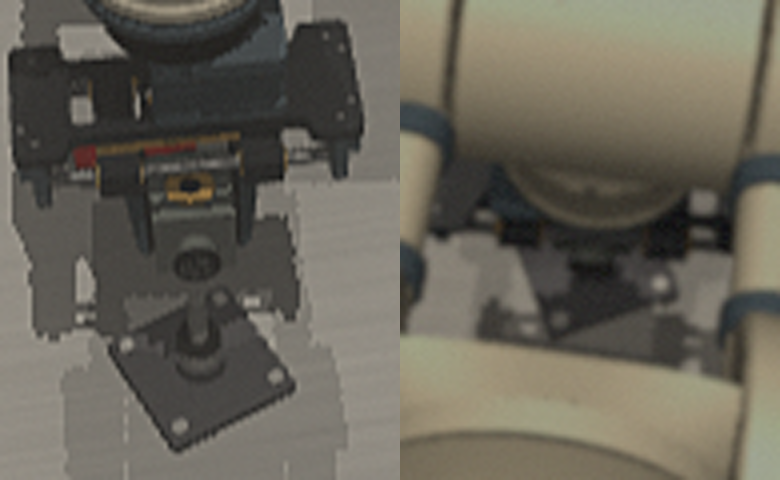

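The body is held level above the stand: scene crop at (195,190) with the post at (195,315). The reading of about 5 N matches its weight. Now a guarded descent by feel.

```bash
cat >> h.py <<'E'
def F(n=3):
    f=[]
    for _ in range(n): f.append(arm.current_force()); arm.sleep(.01)
    return np.mean(f,0)
def press(x,y,z,zend,step,stop,base,feed=.03):
    """step down until dF >= stop; returns reached z, dF"""
    log=[]
    while z>zend:
        z-=step; arm.move_l([x,y,z],feed=feed); d=F()-base; log.append((round(z*1e3,1),*d.round(1).tolist()))
        if d[2]>=stop: break
    return z,d,log
E
python3 - <<'E'
from h import *
x,y=.584,-.0098
arm.move_l([x,y,.106],feed=.12);arm.sleep(.2);b=F(8);print("base",b,arm.current_t())
np.save("base.npy",b)
z,d,l=press(x,y,.106,.079,.001,6,b)
print(*l,sep="\n");print(arm.current_ee_pos(),arm.current_width(),arm.current_t())
E
```

```text
base [-0.06137545  0.04448163 -4.74110504] 7.7333
(105.0, 0.5, -0.4, 0.2)
(104.0, -0.1, 0.7, -0.2)
(103.0, 0.4, -0.3, 0.4)
(102.0, 0.2, -0.3, 0.2)
(101.0, 0.2, -0.3, -0.2)
(100.0, -0.2, 0.3, 0.1)
(99.0, 0.2, -0.1, -0.6)
(98.0, 0.2, -0.2, -0.2)
(97.0, 0.4, 0.6, -0.3)
(96.0, 0.2, -0.2, 0.1)
(95.0, -0.2, 0.5, 0.1)
(94.0, -0.4, -0.1, -0.2)
(93.0, 0.1, -0.0, 0.3)
(92.0, 0.1, -0.2, 0.2)
(91.0, 0.2, 0.1, 0.0)
(90.0, 0.4, -0.2, 0.0)
(89.0, -0.3, -0.3, 0.2)
(88.0, 0.4, 0.2, -0.2)
(87.0, 0.5, 0.1, -0.1)
(86.0, 0.1, 0.1, 0.4)
(85.0, 0.3, -0.2, -0.3)
(84.0, -0.2, -0.1, 0.1)
(83.0, 0.2, -0.0, -0.2)
(82.0, 0.2, -0.0, 0.4)
(81.0, 0.4, 0.1, -0.2)
(80.0, 0.1, 0.1, 0.4)
(79.0, 0.3, -0.1, 0.4)
[ 0.58396959 -0.0097964   0.07898329] 0.04611115960655474 15.1583
```

```bash
python3 - <<'E'
from h import *
b=np.load("base.npy");x,y=.584,-.0098
z,d,l=press(x,y,.079,.053,.001,21,b)
print(*l,sep="\n");print(arm.current_ee_pos(),arm.current_width(),arm.current_t())
E
```

```text
(78.0, -0.3, 0.2, -0.2)
(77.0, 0.1, -0.1, 0.5)
(76.0, 0.1, 0.2, 0.0)
(75.0, -0.1, -0.2, 0.0)
(74.0, -0.5, 0.2, 6.2)
(73.0, 0.6, -0.4, 9.4)
(72.0, 1.3, -0.0, 8.6)
(71.0, 1.5, 0.3, 7.4)
(70.0, 1.6, -0.4, 7.0)
(69.0, 0.8, -0.2, 6.7)
(68.0, 1.2, -0.2, 6.9)
(67.0, 0.8, -0.1, 6.8)
(66.0, 1.3, -0.1, 6.8)
(65.0, 1.3, 0.2, 7.0)
(64.0, 1.2, -0.2, 7.2)
(63.0, 1.1, 0.3, 7.1)
(62.0, 1.1, 0.1, 6.7)
(61.0, 1.4, -0.1, 6.5)
(60.0, 1.8, 0.4, 6.0)
(59.0, 1.6, -0.1, 5.0)
(58.0, 1.8, 0.1, 3.2)
(57.0, 0.2, -0.0, 0.5)
(56.0, -0.3, -0.3, 0.6)
(55.0, -0.0, -0.1, 0.6)
(54.0, 0.5, -0.2, 0.4)
(53.0, -0.8, -0.1, 5.6)
[ 0.5841116  -0.00981645  0.05317483] 0.04604365746990575 22.3083
```

Textbook trace: cartridge contact at TCP 74.5 mm, clips released at about 57 mm, shoulder felt at 53.5 mm (21 mm of travel). I'll seat it a little more, let go, back off and look.

```bash
python3 - <<'E'
from h import *
b=np.load("base.npy");x,y=.584,-.0098
z,d,l=press(x,y,.053,.0515,.0005,13,b);print(l)
arm.grip(.075);print(arm.current_width(),F())
arm.move_l([x,y,.20],feed=.2);print(F(6))
arm.move_to([.42,-.20,.25],down(-93.5));arm.sleep(.2);print(arm.current_t())
im=[arm.snapshot(n)[:,:,::-1] for n in("scene","top")]
for n,i in zip(("scene","top"),im): cv2.imwrite(f"pics/{n}2.png",i)
cv2.imwrite("pics/seat.png",np.hstack([crop(im[0],225,180,65,70,6),crop(im[1],255,165,65,70,6)]))
for n,i in zip(("scene","top"),im):
    h=cv2.cvtColor(np.ascontiguousarray(i),cv2.COLOR_BGR2HSV);m=cv2.inRange(h,(15,110,70),(32,255,255))
    k,l,st,c=cv2.connectedComponentsWithStats(m);print(n,[(c[j].round(1).tolist(),int(st[j,4])) for j in range(1,k) if st[j,4]>8])
    print(px(n,[x,y,.11]))
E
```

```text
[(52.5, -1.2, 0.0, 8.6), (52.0, -2.4, -0.4, 12.0), (51.5, -2.4, 1.0, 14.2)]
0.07512714820419478 [-0.468975    0.43579431  0.17048418]
[ 0.24448842  0.53924905 -0.21681624]
25.925
scene [([156.2, 98.7], 10), ([410.8, 160.1], 25), ([3.3, 215.9], 303), ([356.1, 205.2], 48), ([261.2, 208.6], 73)]
[261.59805856 208.74901208]
top [([549.4, 214.0], 1956), ([288.0, 196.7], 108), ([189.1, 214.1], 54), ([369.6, 220.8], 293), ([112.5, 256.0], 293)]
[288.00562922 196.12459374]
```

View pics/seat.png

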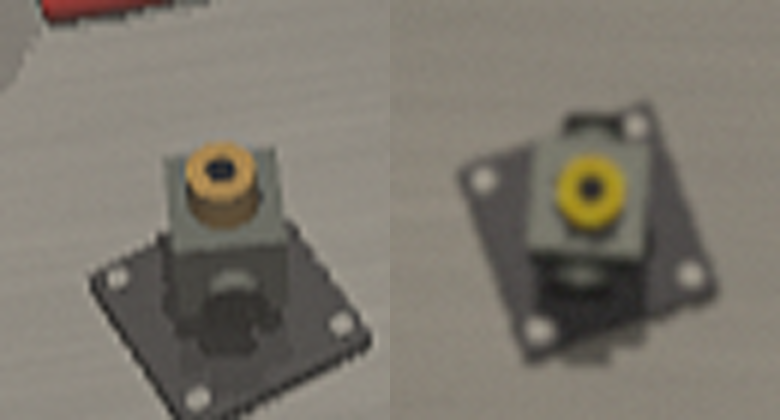

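Body seated squarely, with the cartridge standing proud (scene crop (221,170), top crop (590,190)). Next I'll pick the cartridge and carry it to the tray.

```bash
python3 - <<'E'
from h import *
p,g=two((261.4,207.6),(287.9,196.25));print("cart top",p,g)
R=down(-103.6);x,y=.584,-.0098
arm.move_to([x,y,.17],R);arm.move_l([x,y,.0955],feed=.1);b=F(6);print(b,arm.current_ee_pos())
arm.grip(0.);print("w",arm.current_width(),F()-b)
arm.move_l([x,y,.115],feed=.05);arm.move_l([x,y,.18],feed=.15);print("w",arm.current_width(),arm.current_t())
tx,ty=.4605,.221
arm.move_l([tx,ty,.15],R,feed=.25);arm.move_l([tx,ty,.03],feed=.12);arm.sleep(.2);b=F(8);print(b,arm.current_t())
im=[arm.snapshot(n)[:,:,::-1] for n in("scene","top")]
cv2.imwrite("pics/tray.png",np.hstack([crop(im[0],235,150,145,100,4)]))
E
```

```text
cart top [ 0.58306625 -0.00975334  0.11348438] 0.0004892461694861556
[0.20821798 0.07462882 0.3652115 ] [ 0.5844507  -0.00993817  0.09619971]
w 0.026893326343128028 [-0.12080778 -0.11409565 -0.04646585]
w 0.026986965114771888 29.9333
[-0.05112988  0.17072099 -0.39631482] 32.55
```

View pics/tray.png

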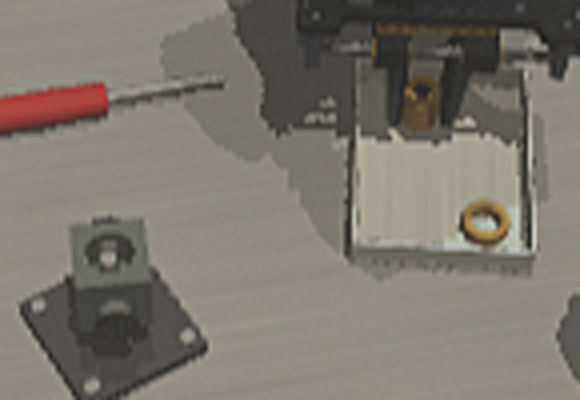

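The cartridge is held upright over the tray at crop (421,103). The body is still on the stand with the post tip visible inside it at (108,257). Now I'll lower it by feel.

```bash
python3 - <<'E'
from h import *
x,y=.4605,.221
b=F(8);arm.move_l([x,y,.018],feed=.06)
z,d,l=press(x,y,.018,.008,.0005,3,b);print(l)
arm.grip(.045);print(arm.current_width());arm.sleep(.2)
arm.move_l([x,y,.12],feed=.12);arm.move_to([.42,-.1,.28],down(-103.6));arm.sleep(.3);print(arm.current_t(),arm.current_force())
im=[arm.snapshot(n)[:,:,::-1] for n in("scene","top")]
for n,i in zip(("scene","top"),im): cv2.imwrite(f"pics/{n}3.png",i)
cv2.imwrite("pics/end.png",np.hstack([crop(im[0],235,155,145,100,3),crop(im[1],155,165,150,100,3)[:,:350]]))
E
```

```text
[(17.5, 0.1, -0.2, -0.1), (17.0, 0.1, -0.3, -0.2), (16.5, 0.2, -0.6, -0.1), (16.0, 0.8, -0.6, -0.1), (15.5, -0.2, -0.2, 0.0), (15.0, 0.1, -0.3, -0.4), (14.5, 0.8, 0.1, -0.6), (14.0, 0.0, -0.3, -0.4), (13.5, 0.1, 0.0, -0.1), (13.0, -0.2, -0.2, -0.5), (12.5, -0.4, -0.6, 0.4), (12.0, 0.1, -0.2, -0.2), (11.5, -1.2, -1.5, 5.3)]
0.044902985139842935
40.025 [ 0.01810718 -0.21825391  0.56940241]
```

View pics/end.png

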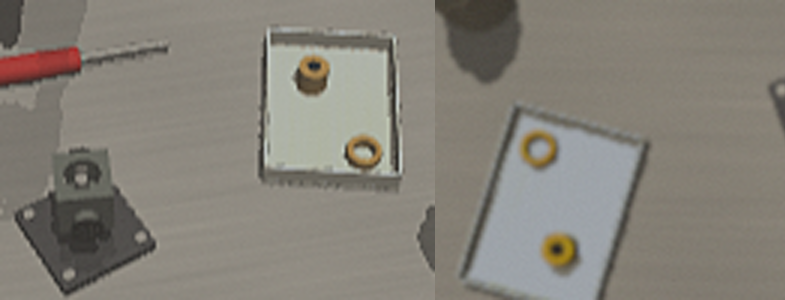

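The cartridge stands upright in the tray (scene crop (313,75), top crop (559,250)), well away from the nut. The body sits on the stand at (80,195).

```bash
python3 - <<'E'
from h import *
print(arm.current_t());arm.sign_off()
E
```

```text
40.125
the job is handed in; nothing more can be done
```

The job is done and handed in at 40.1 s of the 72 s allowed. The valve body is on the stand's shoulder and the cartridge is standing upright on the tray floor.

- **Pressing:** I set the body over the post and pressed it down in small steps. The cartridge pushed back with about 9 N at most and came free of the clips after about 17 mm. The shoulder was felt at 21 mm, as expected, and the highest reading between steps was 14 N against the 30 N limit.
- **Placing:** I lifted the cartridge out and lowered it onto the tray floor by feel. It touched down at about 5 N, at the height expected.
- **Last pictures:** Both views show the cartridge upright and clear of the nut, and the scene view shows the body still on the stand. The arm is clear of everything. I looked over the stand and tray closely, but did not measure the other bystanders again; the arm's path kept clear of them.
- **Disagreement:** The gripper read 26.9 mm on the 28 mm cartridge. I didn't find out why, but the grip held.

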